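# Drive a gib-head taper key tight in a key-cutter's pulley

### The job

Lock the key-cutting machine's drive pulley onto its arbor: take the square-headed gib key from the wooden rack, lower it (do not drop it) into the keyway between arbor and hub with its sloped side away from the arbor, and press or tap it down until it is wedged tight and holds against a firm push of about 15 N, without forcing it much harder, which would crack the hub. Leave it jammed there upright, and leave everything else where it is.

Things in the scene. Friction and masses are not known exactly. Their poses are not given: they have to be found in the camera images.
- pulley: Aluminium belt pulley, 128 mm across its rim, lying flat, fixed on a low grey stand. Its square hub's top is 75 mm above the table; nothing there stands over 3 mm higher. Origin at table level, 7.6 mm to -x of the keyway's mouth centre. x points level from the steel arbor (upright shaft in its middle) out through the keyway, y across the keyway, z up.
- keyway (a point): Centre of the keyway's mouth at the hub's top, axes as the pulley's. Gap between the arbor's flat and the hub's shoe: 15.2 mm along x, but the arbor stands up to 2.4 mm nearer or farther, not measured; 16.4 mm across y. Open down to the table. Arbor side upright; the steel shoe on the outer side leans in going down, slope 0.16 as on the key, and backs onto a stiff spring.
- key_head (a point): Centre of the gib key's block-shaped steel head (its rack neighbours have round heads): 28 mm along x, 22 mm across y (grip here), 36 mm high. Below it a stem 66 mm long, 14 mm across y. x points to the sloped side, over which the head sticks out as a nose; the straight side is flush with the head. At the start it hangs upright in the rack, its head's underside on the rack's top.
- key_tip (a point): Middle of the stem's lower end, 84 mm below the head's centre and 9.5 mm towards -x of it. The stem is 9 mm thick along x here, 19.6 mm under the head (slope 0.16 on the +x side only). Wedged, the head's underside ends 6 to 44 mm above the hub, as the arbor's fit has it.
- gibkey: The whole gib key, steel, oiled, about 0.23 kg; z up along the stem, x to the sloped side; origin at the tip's height. Once it wedges, the push needed grows by about 3 to 6 N per mm. It is tight when pushed down with 13 to 17 N, then stays jammed by itself; over 20 N may crack the hub. Falling more than 3 mm in the keyway counts as dropped.
- rack: Fixed wooden block 190 x 56 x 72 mm high with three sockets in a row along its x axis, 55 mm apart, holding the gib key and two round-headed tools in any order. Origin under its middle, z up. The key's axes are parallel to the rack's at the start.
- drift: Drift: square stem and plain round steel head 26 mm across, 22 mm high, in the rack; leave it.
- punch: Punch: round stem and slim brass head with a 25 mm flange, 34 mm high, in the rack; leave it.
- padlock: Brass padlock, 45 mm wide, 66 mm high, standing on the bench; leave it. Origin under its middle.
- screwdriver: Black-handled screwdriver lying on the bench; leave it.
- brush: Wide brush with a wooden handle lying on the bench; leave it.
- mug: White mug, 90 mm high; leave it.
- oil: White oil bottle with a red cap, 110 mm high; leave it.
Mind the look-alikes: they are no part of the job. What is shaped like the gibkey but orange is not meant.

How it is judged:
On the way, in this order (a step that is already met when the one before it is completed fails the run):
1. the key's tip has entered the keyway (x of key_tip in the frame of pulley between 0 and 0.013 m and y of key_tip in the frame of pulley between -0.004 and 0.004 m and height (world z) of key_tip below 0.065 m), for 0.1 s.
2. the key is wedged tight between arbor and hub (x of key_tip in the frame of pulley between 0 and 0.013 m and y of key_tip in the frame of pulley between -0.004 and 0.004 m and contact force between gibkey and pulley above 16 N), for 0.2 s.
At the end, for the whole second after the job is handed in: the key stands in the keyway at rest and upright within 7 degrees, tip at least 17 mm below the hub's top, still jammed so tight that it and the hub press on each other with more than 16 N (all of step 2 and height (world z) of key_tip below 0.058 m and angle between gibkey's own z axis and vertical below 0.12 rad and linear speed of gibkey below 0.01 m/s); the robot touches nothing.
It fails at once if the hub is overloaded by the key (contact force between gibkey and pulley above 45 N).
It fails at once if the key is dropped into the keyway (x of key_tip in the frame of pulley between 0 and 0.013 m and y of key_tip in the frame of pulley between -0.004 and 0.004 m and height (world z) of key_tip below 0.073 m and linear speed of gibkey above 0.27 m/s).
It fails at once if another tool or bystander is moved by more than 25 mm (distance of any of drift, punch, padlock, screwdriver, brush, mug, oil from where it was at the start of the episode above 0.025 m).
It also fails if it takes over 72 s, if anything falls off the work surface, if the arm or the gripper's body presses on something with over 40 N, if the wrist force passes 120 N, or if a joint passes its speed limit or range.

### The arm

A 6-joint arm with a two-finger parallel gripper is mounted at the origin on the work surface. World frame = base frame: x ahead of the robot, y to its left, z up, the work surface at z = 0. Lengths are in m, angles in rad, forces in N, time in s.
With the tool pointing down it reaches from about 0.3 to 0.775 m from the base axis. Payload 14.6 kg.
Tool frame: the origin (TCP) lies midway between the tips of the shut fingers; the grasp point (between the pads) lies 19 mm behind it; z points along the fingers, y is the line along which they close (so a half turn about z gives the same grasp; the last joint's range is limited). The gripper opens to 94 mm and grips with 3 to 60 N. Pads are 16 mm wide; open, the fingers measure 119 mm over their backs; the gripper's body (75 mm by 177 mm) begins 78 mm behind the grasp point.
Start: joints at [-0.067, 0.3, 1.521, -0, 1.321, -0.067], TCP at [0.55, -0, 0.205] pointing down, gripper open.
Joint ranges: [-3.03, 3.03], [-0.79, 2.21], [0.23, 2.52], [-1.04, 4.18], [0, 3.07], [-2.55, 2.55]. Speed limits (rad/s): [2.22, 2.22, 2.57, 3.14, 3.14, 3.14].

### API

Orientations are given as [roll, pitch, yaw] about the fixed x, y, z axes, in that order (R = Rz(yaw) Ry(pitch) Rx(roll)).
In Python, from station import * gives the robot as it stands.
- The arm moves only by the tool send_rows, never from a script. Its argument "targets" is a list of rows, each an object of numbers: "x", "y", "z": the shift along the world's x, y, z in units of 0.2 m (1.0 is 0.2 m); "spin": the turn about the world's z in units of pi/2 rad (1.0 is pi/2 rad); "claw": the finger opening in mm, from 0 to 94. A call has 1 to 20 rows; each row shifts and turns the commanded pose from where the row before left it; what a row does not reach is not made up. A row lasts 1/10 s, in which the tool goes at most 50 mm and 8.59 degrees, less where a joint would pass 70% of its speed; a pose out of reach is approached as far as the arm can. A call with a number of a shift or a turn outside -1 to 1 is refused whole. A call with a gripper value outside its range is refused whole. The fingers move at their own pace and stop on an object; "force" is the grip in N (left out, the last holds). Time passes only in rows, so rows that do not move let the fingers close. It gives the time, the measured TCP pose, the force, the opening and the grip force at its end, in the units of the state.
- get_obs(): the state, without advancing time (a new reading comes with each control period).
- camera(name): name is "scene" or "side" or "wrist"; returns the picture (480x640x3 uint8, blue, green, red); there is no depth.
- camera_model(name): a dict with "fovy" (degrees; the focal length in pixels is half the picture's height over the tangent of half this angle, whatever the lens; pixels are square), "cx", "cy" (the principal point, pixels), "T" (4x4, takes a point from camera to world coordinates). Camera axes: x right, y down, z forward; pixel columns grow to the right and rows downward; lengths in m; the calibration is good to about 2 mm. A picture is of the moment at which its call begins: read the wrist's pose just before it. camera_model takes no time and is no camera call; for the wrist camera it gives the pose at the moment of the call.
- hand_in(): hands the job in; it is judged then, once.
The state is a dict: "time_s": time; "qpos": joint angles; "joint_vel": joint speeds; "tau": joint torques, N m; "ee_pos": TCP position; "eef_rot": TCP orientation; "force": force on the tool from outside, world axes, zero at the start; "moment": the same for the moment, N m; "grip_width": finger opening in m; "grip_force": force on a finger pad.
Only numpy, scipy, OpenCV 4.12 (cv2) and the standard library are available. Lean on these libraries where they do the work, as an engineer would, in place of code of your own. Each camera call takes 0.05 s, during which the arm holds its last target. There are 200 camera calls.

## Working session

There is one attempt and no reset: what is moved stays moved. The work goes in short steps, Python scripts to look and compute and a tool call to move; the robot and the scene stay as the last step left them, time stands still between calls to the robot, and variables do not carry over. Pictures are saved under pics/ and viewed, at most 10 in all, crops included, and the job is handed in when it is done.

Besides the shell and the picture viewer there is one more tool, called as a command line: name --argument value ..., lists and objects as JSON in quotes. send_rows: Moves the arm, as the interface text tells. Its arguments: {"type":"object","properties":{"targets":{"type":"array"},"force":{"type":"number"}},"required":["targets"]}

```bash
ls; mkdir -p pics; python3 - <<'E'
from station import *
import cv2, numpy as np
for n in ("scene","side","wrist"):
    cv2.imwrite(f"pics/{n}0.png",camera(n)); m=camera_model(n); print(n,m["fovy"],m["cx"],m["cy"]); print(np.round(m["T"],4).tolist())
o=get_obs(); print({k:np.round(v,3).tolist() for k,v in o.items()})
E
```

```text
pics
scene 48.53229245344275 315.4718173725304 246.04283754280937
[[-0.8612, 0.4184, -0.2887, 0.9519], [0.5083, 0.7021, -0.4986, 0.7077], [-0.006, -0.5761, -0.8173, 1.1843], [0.0, 0.0, 0.0, 1.0]]
side 57.4494514947391 320.0359508279106 234.32132447534073
[[0.9229, -0.2114, 0.3219, 0.2237], [-0.385, -0.5214, 0.7615, -0.7464], [0.0069, -0.8267, -0.5626, 0.6763], [0.0, 0.0, 0.0, 1.0]]
wrist 59.51600500142356 316.7481304582255 236.87649120006336
[[1.0, 0.0005, -0.0014, 0.5512], [0.0, -0.9614, -0.2751, 0.0808], [-0.0015, 0.2751, -0.9614, 0.3853], [0.0, 0.0, 0.0, 1.0]]
{'time_s': 0.15, 'qpos': [-0.067, 0.3, 1.521, -0.0, 1.321, -0.067], 'joint_vel': [0.0, -0.001, -0.002, 0.002, -0.0, 0.001], 'tau': [-0.0, -53.196, -35.282, 0.071, 0.024, -0.0], 'ee_pos': [0.55, -0.0, 0.205], 'eef_rot': [-3.141, -0.0, 1.571], 'force': [0.22, -0.787, -0.194], 'moment': [0.024, -0.015, -0.012], 'grip_force': 0.0, 'grip_width': 0.094}
```

View pics/scene0.png

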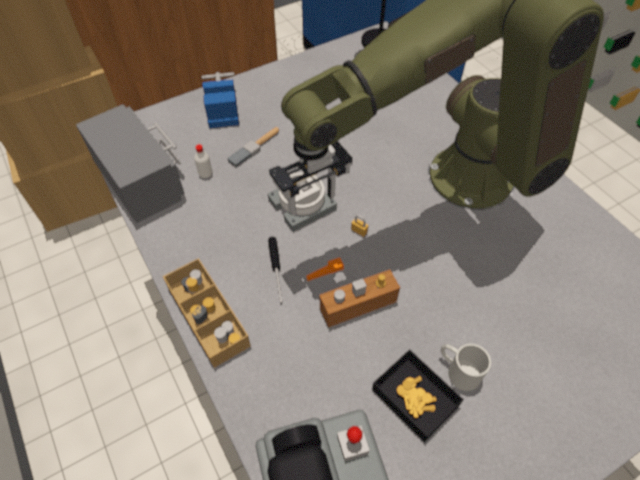

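View pics/side0.png

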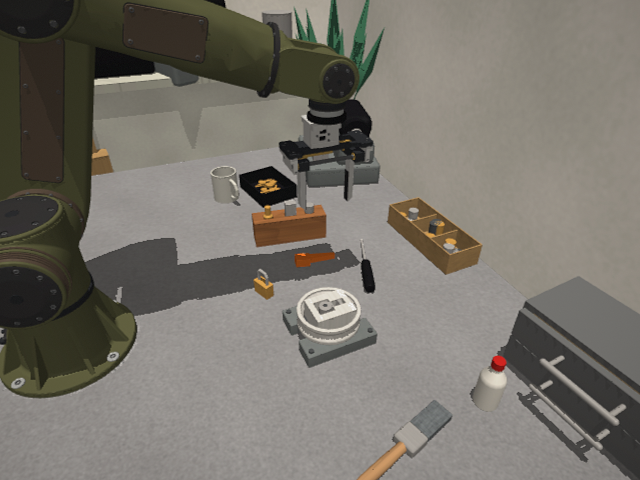

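The scene picture shows the rack at (360,295), with the key's square head in the middle socket at (359,287). The pulley is under the arm at (303,195). In the side picture the key head is at (291,209), and the pulley's hub is at (327,305).

```bash
cat > h.py <<'E'
from station import *
import cv2, numpy as np
def ray(m,u,v):
    f=240/np.tan(np.radians(m["fovy"])/2); T=np.array(m["T"])
    d=T[:3,:3]@np.array([(u-m["cx"])/f,(v-m["cy"])/f,1]); return T[:3,3],d
def onz(m,u,v,z):
    c,d=ray(m,u,v); return c+d*(z-c[2])/d[2]
def proj(m,p):
    f=240/np.tan(np.radians(m["fovy"])/2); T=np.array(m["T"])
    q=T[:3,:3].T@(np.array(p)-T[:3,3]); return f*q[0]/q[2]+m["cx"],f*q[1]/q[2]+m["cy"]
E
python3 - <<'E'
from h import *
s=camera_model("scene");d=camera_model("side")
print("key",onz(s,359,285,.108),onz(d,290,204,.108))
print("rack top corners",[onz(s,*p,.072)[:2].round(3).tolist() for p in((321,296),(396,274),(399,292),(326,313))])
print("hub",onz(s,303,190,.075),onz(d,326,304,.077))
im=cv2.imread("pics/side0.png")[270:370,270:390]
cv2.imwrite("pics/c1.png",cv2.resize(im,None,fx=5,fy=5,interpolation=cv2.INTER_CUBIC))
E
```

```text
key [0.54087927 0.19994329 0.108     ] [0.53070766 0.17942963 0.108     ]
rack top corners [[0.622, 0.162], [0.432, 0.203], [0.455, 0.249], [0.636, 0.207]]
hub [ 0.49369764 -0.14926646  0.075     ] [ 0.48349123 -0.16497514  0.077     ]
```

View pics/c1.png

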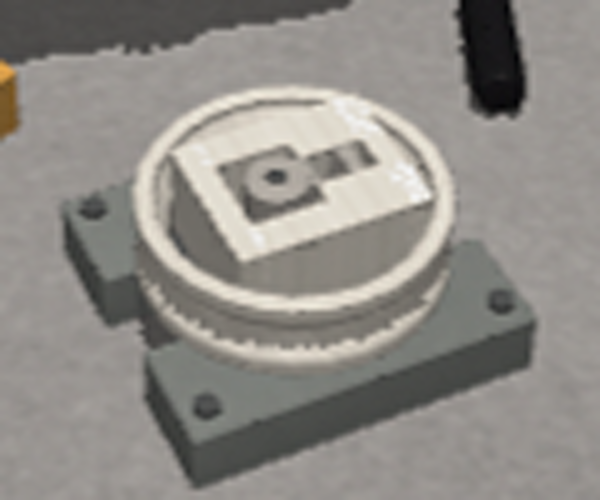

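The crop shows the arbor's ring at about (272,178) inside the square hub. The keyway slot runs to the right, with its dark mouth at about (330,160) and the shoe at (358,152). Next is a look at the pulley from above.

send_rows --targets '[{"x": -0.075, "y": -0.19}, {"x": -0.075, "y": -0.19}, {"x": -0.075, "y": -0.19}, {"x": -0.075, "y": -0.19}, {}, {}, {}]'

```text
schema error: expected keys x, y, z, spin, claw
```

```bash
python3 - <<'E'
from h import *
import json
m=camera_model("wrist"); im=camera("wrist"); cv2.imwrite("pics/w1.png",im); json.dump({k:np.array(v).tolist() for k,v in m.items()},open("w1.json","w"))
print(np.round(m["T"],4).tolist(), get_obs()["ee_pos"],[proj(m,p) for p in((.49,-.155,.075),(.55,-.155,.075))])
E
```

```text
[[1.0, 0.0005, -0.0014, 0.5512], [0.0, -0.9614, -0.2751, 0.0808], [-0.0015, 0.2751, -0.9614, 0.3853], [0.0, 0.0, 0.0, 1.0]] [5.49850490e-01 2.84284107e-06 2.05108956e-01] [(np.float64(246.55101120673703), np.float64(400.1031288013836)), (np.float64(315.8740707193586), np.float64(400.17392433220016))]
```

View pics/w1.png

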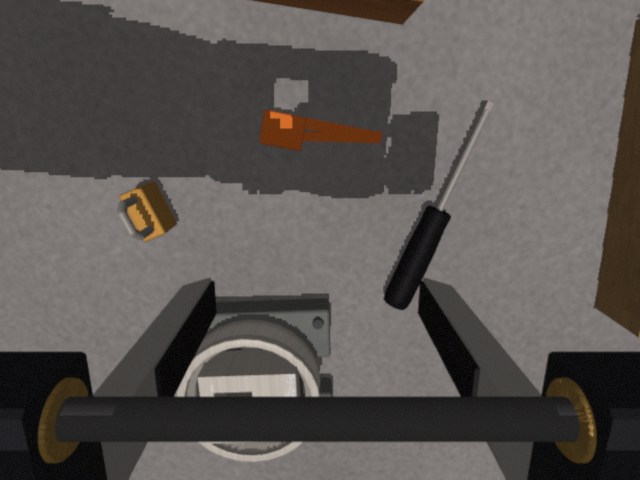

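The rows need all five keys. From here the wrist view shows the pulley at about (250,400), partly hidden behind the gripper bar, so I'll move over it.

send_rows --targets '[{"x": -0.075, "y": -0.18, "z": 0, "spin": 0, "claw": 94}, {"x": -0.075, "y": -0.18, "z": 0, "spin": 0, "claw": 94}, {"x": -0.075, "y": -0.18, "z": 0, "spin": 0, "claw": 94}, {"x": -0.075, "y": -0.18, "z": 0, "spin": 0, "claw": 94}, {"x": 0, "y": 0, "z": 0, "spin": 0, "claw": 94}, {"x": 0, "y": 0, "z": 0, "spin": 0, "claw": 94}, {"x": 0, "y": 0, "z": 0, "spin": 0, "claw": 94}]'

```text
time_s: 0.9
ee_pos: [0.4903, -0.1433, 0.2054]
eef_rot: [-3.142, -0.0, 1.571]
force: [-0.1, 0.4, 0.5]
grip_width: 0.0939
grip_force: 0.0
```

```bash
python3 - <<'E'
from h import *
import json
m=camera_model("wrist"); im=camera("wrist"); cv2.imwrite("pics/w2.png",im); json.dump({k:np.array(v).tolist() for k,v in m.items()},open("w2.json","w"))
print(get_obs()["ee_pos"])
u,v=map(int,proj(m,(.492,-.155,.075))); print(u,v)
c=im[v-90:v+90,u-120:u+120]; cv2.imwrite("pics/w2c.png",cv2.resize(c,None,fx=3.3333,fy=3.3333,interpolation=cv2.INTER_CUBIC))
E
```

```text
[ 0.49034083 -0.1431267   0.20537678]
317 241
```

View pics/w2c.png

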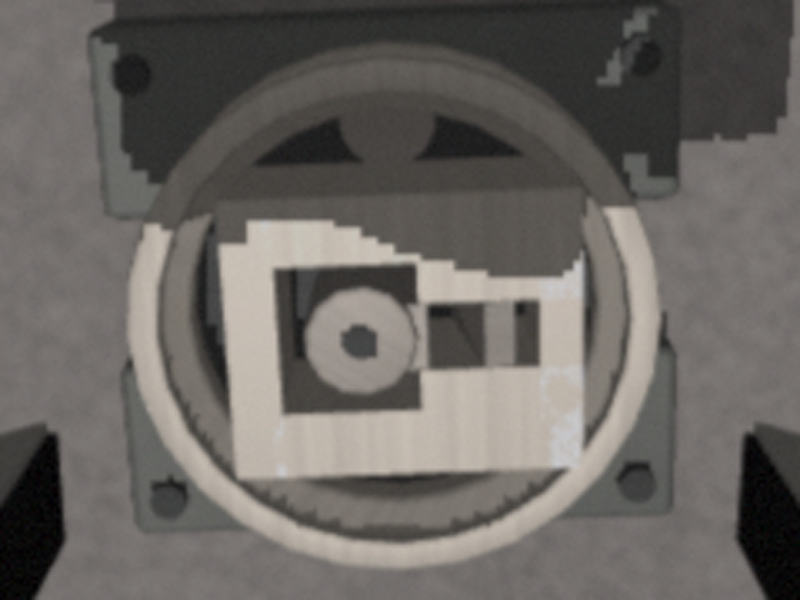

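The wrist crop shows the hub plate turned about 2° from the image, with the keyway slot spanning x 425–540 and rows 303–367. The arbor's flat ends at about x=428 and the shoe is at x 485–515. So the gap is narrow, with the arbor standing near its outer position.

```bash
python3 - <<'E'
from h import *
import json
m=json.load(open("w2.json")); im=cv2.cvtColor(cv2.imread("pics/w2.png"),cv2.COLOR_BGR2GRAY)
Z=.075
def w(cx,cy,z=Z): return onz(m,cx/3.3333-.35+197,cy/3.3333-.35+151,z)
for n,p in dict(hTL=(217,201),hTR=(583,187),hBR=(582,466),hBL=(236,478),arbor=(360,341),flatT=(428,305),flatB=(428,369),shoeT=(485,303),shoeB=(487,366),slotR=(539,335)).items(): print(n,w(*p)[:2].round(4))
# rectified patch of hub-top plane, 0.25 mm/px, yaw 2deg
yaw=np.radians(2.0); C=w(457,335); print("C",C)
ax=np.array([np.cos(yaw),np.sin(yaw),0]); ay=np.array([-ax[1],ax[0],0])
us=np.arange(-20,25,.5); vs=np.arange(-15,15,.5)
X,Y=np.meshgrid(us,vs); P=C[None,None]+X[...,None]*ax/1e3+Y[...,None]*ay/1e3
uv=np.array([proj(m,p) for p in P.reshape(-1,3)]).reshape(X.shape+(2,)).astype(np.float32)
r=cv2.remap(im,uv[...,0],uv[...,1],cv2.INTER_LINEAR)
print("along x (rows y -4..4)"); 
for y in(-4,0,4): print(y,[f"{u}:{g}" for u,g in zip(us,r[np.searchsorted(vs,y)]) if -12<=u<=14 and u%1==0])
print("along y")
for x in(-3,2,9): print(x,[f"{v}:{g}" for v,g in zip(vs,r[:,np.searchsorted(us,x)]) if -11<=v<=11])
E
```

```text
hTL [ 0.4497 -0.1311]
hTR [ 0.5326 -0.1278]
hBR [ 0.5349 -0.1959]
hBL [ 0.4519 -0.1991]
arbor [ 0.4819 -0.1644]
flatT [ 0.4977 -0.1557]
flatB [ 0.4978 -0.1713]
shoeT [ 0.5109 -0.1552]
shoeB [ 0.5117 -0.1706]
slotR [ 0.5237 -0.1629]
C [ 0.50454405 -0.16295223  0.075     ]
along x (rows y -4..4)
-4 ['-12.0:141', '-11.0:129', '-10.0:125', '-9.0:149', '-8.0:152', '-7.0:115', '-6.0:76', '-5.0:69', '-4.0:69', '-3.0:69', '-2.0:69', '-1.0:69', '0.0:69', '1.0:68', '2.0:70', '3.0:67', '4.0:60', '5.0:63', '6.0:81', '7.0:117', '8.0:132', '9.0:132', '10.0:131', '11.0:133', '12.0:132', '13.0:114', '14.0:81']
0 ['-12.0:150', '-11.0:144', '-10.0:117', '-9.0:127', '-8.0:149', '-7.0:117', '-6.0:74', '-5.0:69', '-4.0:68', '-3.0:68', '-2.0:68', '-1.0:68', '0.0:68', '1.0:67', '2.0:58', '3.0:59', '4.0:63', '5.0:64', '6.0:83', '7.0:120', '8.0:131', '9.0:132', '10.0:132', '11.0:132', '12.0:132', '13.0:116', '14.0:82']
4 ['-12.0:146', '-11.0:121', '-10.0:133', '-9.0:159', '-8.0:154', '-7.0:112', '-6.0:65', '-5.0:57', '-4.0:55', '-3.0:58', '-2.0:59', '-1.0:56', '0.0:52', '1.0:55', '2.0:61', '3.0:65', '4.0:65'
[... 938 characters left out ...]
61', '3.5:61', '4.0:61', '4.5:63', '5.0:64', '5.5:63', '6.0:64', '6.5:66', '7.0:78', '7.5:97', '8.0:130', '8.5:161', '9.0:188', '9.5:189', '10.0:190', '10.5:190', '11.0:190']
9 ['-11.0:180', '-10.5:180', '-10.0:180', '-9.5:179', '-9.0:173', '-8.5:163', '-8.0:149', '-7.5:136', '-7.0:134', '-6.5:134', '-6.0:135', '-5.5:134', '-5.0:133', '-4.5:132', '-4.0:132', '-3.5:132', '-3.0:132', '-2.5:133', '-2.0:132', '-1.5:132', '-1.0:132', '-0.5:132', '0.0:132', '0.5:133', '1.0:134', '1.5:134', '2.0:135', '2.5:135', '3.0:136', '3.5:136', '4.0:135', '4.5:135', '5.0:135', '5.5:137', '6.0:135', '6.5:134', '7.0:134', '7.5:141', '8.0:152', '8.5:171', '9.0:181', '9.5:184', '10.0:184', '10.5:184', '11.0:185']
```

send_rows --targets '[{"x": 0.023, "y": 0.1665, "z": 0, "spin": 0.0861, "claw": 60}, {"x": 0.023, "y": 0.1665, "z": 0, "spin": 0.0861, "claw": 60}, {"x": 0.023, "y": 0.1665, "z": 0, "spin": 0.0861, "claw": 60}, {"x": 0.023, "y": 0.1665, "z": 0, "spin": 0.0861, "claw": 60}, {"x": 0.023, "y": 0.1665, "z": 0, "spin": 0.0861, "claw": 60}, {"x": 0.023, "y": 0.1665, "z": 0, "spin": 0.0861, "claw": 60}, {"x": 0.023, "y": 0.1665, "z": 0, "spin": 0.0861, "claw": 60}, {"x": 0.023, "y": 0.1665, "z": 0, "spin": 0.0861, "claw": 60}, {"x": 0.023, "y": 0.1665, "z": 0, "spin": 0.0861, "claw": 60}, {"x": 0.023, "y": 0.1665, "z": 0, "spin": 0.0861, "claw": 60}, {"x": 0, "y": 0, "z": 0, "spin": 0, "claw": 60}, {"x": 0, "y": 0, "z": 0, "spin": 0, "claw": 60}, {"x": 0, "y": 0, "z": 0, "spin": 0, "claw": 60}]'

```text
time_s: 2.25
ee_pos: [0.5358, 0.1887, 0.2053]
eef_rot: [-3.141, -0.0, 2.922]
force: [-0.2, -0.3, -0.2]
grip_width: 0.0598
grip_force: 0.0
```

```bash
python3 - <<'E'
from h import *
import json
m=camera_model("wrist"); im=camera("wrist"); cv2.imwrite("pics/w3.png",im); json.dump({k:np.array(v).tolist() for k,v in m.items()},open("w3.json","w"))
o=get_obs(); print(o["ee_pos"],o["eef_rot"],proj(m,(.536,.19,.108)))
E
```

```text
[0.53591382 0.18845105 0.20552472] [-3.14149835e+00  5.87522515e-05  2.92153827e+00] (np.float64(317.53743053123367), np.float64(236.58443914938908))
```

View pics/w3.png

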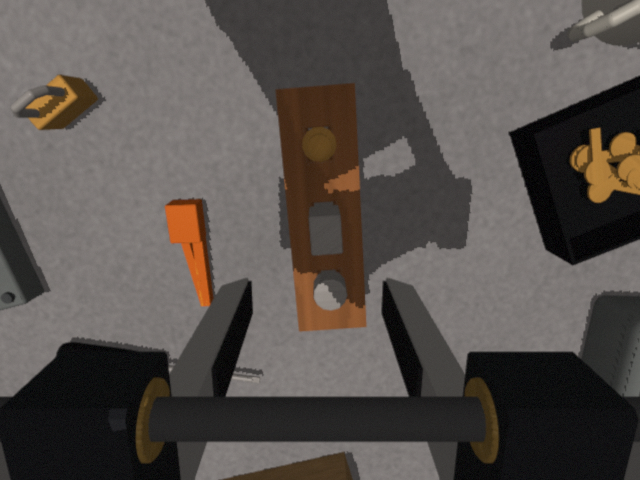

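The view shows the key's square head at about (310–342, 203–256), between the round-headed tools at (319,144) and (330,291). The rack's top corners are at (277,88), (355,85), (366,326) and (299,330).

```bash
python3 - <<'E'
from h import *
import json
m=json.load(open("w3.json")); im=cv2.imread("pics/w3.png"); g=cv2.cvtColor(im,cv2.COLOR_BGR2GRAY); s=cv2.cvtColor(im,cv2.COLOR_BGR2HSV)[...,1]
k=((s<70)).astype(np.uint8); k[:195]=0;k[265:]=0;k[:,:300]=0;k[:,352:]=0
n,l,st,c=cv2.connectedComponentsWithStats(k)
i=max(range(1,n),key=lambda j:st[j,4] if abs(c[j][0]-326)<12 else 0); print(st[i],c[i])
q=(l==i).astype(np.uint8); r=cv2.minAreaRect(cv2.findContours(q,0,2)[0][0]); print(r, cv2.boxPoints(r).tolist())
print("col",[(v,int(g[v,326])) for v in range(196,264,2)])
for v in(208,225,240,250): print(v,[int(x) for x in np.flatnonzero(q[v])[[0,-1]]])
R=[onz(m,*p,.072)[:2] for p in((277,88),(355,85),(366,326),(299,330))]
print(np.round(R,4).tolist(),[np.linalg.norm(R[a]-R[b]).round(4) for a,b in((0,1),(1,2),(2,3),(3,0))])
for a,b in((3,0),(2,1)): print(np.degrees(np.arctan2(*(R[a]-R[b])[::-1])))
E
```

```text
[ 309  202   34   53 1584] [324.9280303  228.72348485]
((324.8807373046875, 227.8299560546875), (52.22408676147461, 31.847431182861328), 85.91438293457031) [[307.1370849609375, 202.91879272460938], [338.903564453125, 200.64974975585938], [342.6243896484375, 252.74111938476562], [310.85791015625, 255.01016235351562]]
col [(196, 48), (198, 46), (200, 48), (202, 55), (204, 60), (206, 58), (208, 57), (210, 58), (212, 59), (214, 56), (216, 67), (218, 74), (220, 75), (222, 74), (224, 74), (226, 73), (228, 74), (230, 72), (232, 74), (234, 75), (236, 75), (238, 73), (240, 73), (242, 73), (244, 73), (246, 73), (248, 73), (250, 73), (252, 75), (254, 62), (256, 51), (258, 51), (260, 51), (262, 51)]
208 [310, 338]
225 [309, 340]
240 [310, 341]
250 [311, 342]
[[0.4333, 0.1836], [0.4434, 0.2377], [0.6296, 0.2102], [0.6212, 0.1553]] [np.float64(0.055), np.float64(0.1883), np.float64(0.0556), np.float64(0.19)]
-8.559989789072336
-8.393062425700291
```

```bash
python3 - <<'E'
from h import *
import json
m=json.load(open("w3.json"))
P=[onz(m,*p,.108)[:2] for p in((308.7,215.3),(340.0,215.3),(342.2,254.3),(310.8,254.3))]
print(np.round(P,4).tolist(),[np.linalg.norm(P[a]-P[b]).round(4) for a,b in((0,1),(1,2),(2,3),(3,0))]); c=np.mean(P,0); print(c)
t=get_obs()["ee_pos"]; print("units",(c-t[:2])/.2, "spin",(81.5-np.degrees(2.92154-np.pi/2))/90)
E
```

```text
[[0.5201, 0.1874], [0.5247, 0.2081], [0.5522, 0.204], [0.5475, 0.1826]] [np.float64(0.0212), np.float64(0.0279), np.float64(0.0218), np.float64(0.0278)]
[0.53611547 0.19553364]
units [0.00100827 0.03541292] spin 0.045645425792772046
```

send_rows --targets '[{"x": 0.001, "y": 0.035, "z": -0.05, "spin": 0.046, "claw": 60}, {"x": 0, "y": 0, "z": -0.15, "spin": 0, "claw": 60}, {"x": 0, "y": 0, "z": -0.15, "spin": 0, "claw": 60}, {"x": 0, "y": 0, "z": -0.15, "spin": 0, "claw": 50}, {"x": 0, "y": 0, "z": -0.1, "spin": 0, "claw": 40}, {"x": 0, "y": 0, "z": -0.035, "spin": 0, "claw": 40}, {"x": 0, "y": 0, "z": 0, "spin": 0, "claw": 40}, {"x": 0, "y": 0, "z": 0, "spin": 0, "claw": 30}, {"x": 0, "y": 0, "z": 0, "spin": 0, "claw": 24}, {"x": 0, "y": 0, "z": 0, "spin": 0, "claw": 10}, {"x": 0, "y": 0, "z": 0, "spin": 0, "claw": 10}, {"x": 0, "y": 0, "z": 0, "spin": 0, "claw": 10}, {"x": 0, "y": 0, "z": 0, "spin": 0, "claw": 10}]' --force 40

```text
time_s: 3.6
ee_pos: [0.5367, 0.196, 0.0795]
eef_rot: [3.141, 0.002, 2.995]
force: [-1.3, -1.6, 6.6]
grip_width: 0.0216
grip_force: 40.0
```

send_rows --targets '[{"x": 0, "y": 0, "z": 0.05, "spin": 0, "claw": 10}, {"x": 0, "y": 0, "z": 0.1, "spin": 0, "claw": 10}, {"x": 0, "y": 0, "z": 0.15, "spin": 0, "claw": 10}, {"x": 0, "y": 0, "z": 0.15, "spin": 0, "claw": 10}, {"x": 0, "y": 0, "z": 0.15, "spin": 0, "claw": 10}, {"x": 0, "y": 0, "z": 0, "spin": 0, "claw": 10}, {"x": 0, "y": 0, "z": 0, "spin": 0, "claw": 10}, {"x": 0, "y": 0, "z": 0, "spin": 0, "claw": 10}]'

```text
time_s: 4.4
ee_pos: [0.5355, 0.1958, 0.1968]
eef_rot: [-3.141, -0.002, 2.995]
force: [0.5, 0.3, -3.4]
grip_width: 0.0218
grip_force: 40.0
```

```bash
python3 - <<'E'
from h import *
o=get_obs(); t=o["ee_pos"]; print(o["time_s"],t,o["eef_rot"],o["force"],o["grip_width"])
d=camera_model("side"); im=camera("side"); cv2.imwrite("pics/side1.png",im)
u,v=map(int,proj(d,t-np.array([0,0,.035]))); print(u,v)
cv2.imwrite("pics/side1c.png",cv2.resize(im[v-50:v+50,u-60:u+60],None,fx=6,fy=6,interpolation=cv2.INTER_CUBIC))
E
```

```text
4.4 [0.53553396 0.19583309 0.19677144] [-3.14054591e+00 -2.35535618e-03  2.99549334e+00] [ 0.50326018  0.28836309 -3.35936559] 0.021815123765137313
288 182
```

View pics/side1c.png

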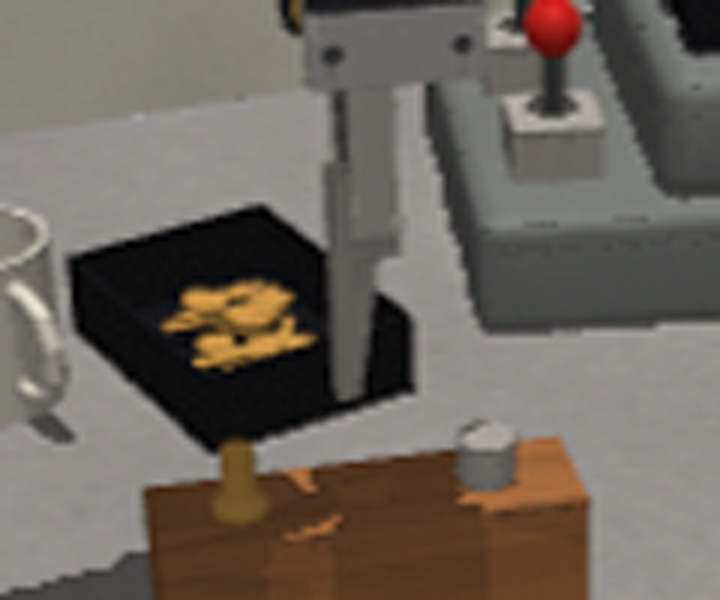

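The crop shows the held key upright. Its nose sticks out to the right at (398,240), which is world +x, and its straight side is on the left, so it needs only about +10.6° of spin.

send_rows --targets '[{"x": -0.004, "y": -0.07, "z": 0, "spin": 0.0107, "claw": 10}, {"x": -0.01, "y": -0.15, "z": 0, "spin": 0.0107, "claw": 10}, {"x": -0.01, "y": -0.175, "z": 0, "spin": 0.0107, "claw": 10}, {"x": -0.012, "y": -0.175, "z": 0, "spin": 0.0107, "claw": 10}, {"x": -0.012, "y": -0.175, "z": 0, "spin": 0.0107, "claw": 10}, {"x": -0.012, "y": -0.175, "z": 0, "spin": 0.0107, "claw": 10}, {"x": -0.012, "y": -0.175, "z": 0, "spin": 0.0107, "claw": 10}, {"x": -0.012, "y": -0.175, "z": 0, "spin": 0.0107, "claw": 10}, {"x": -0.012, "y": -0.175, "z": 0, "spin": 0.0107, "claw": 10}, {"x": -0.01, "y": -0.175, "z": -0.05, "spin": 0.0107, "claw": 10}, {"x": -0.01, "y": -0.125, "z": -0.05, "spin": 0.0104, "claw": 10}, {"x": 0, "y": -0.05, "z": -0.045, "spin": 0, "claw": 10}, {"x": 0, "y": 0, "z": 0, "spin": 0, "claw": 10}, {"x": 0, "y": 0, "z": 0, "spin": 0, "claw": 10}, {"x": 0, "y": 0, "z": 0, "spin": 0, "claw": 10}]'

```text
time_s: 5.95
ee_pos: [0.5133, -0.162, 0.1698]
eef_rot: [-3.142, 0.0, -3.102]
force: [0.4, 0.7, -3.0]
grip_width: 0.0218
grip_force: 40.0
```

```bash
python3 - <<'E'
from h import *
o=get_obs(); t=o["ee_pos"]; print(o["time_s"],t,o["eef_rot"],np.degrees(o["eef_rot"][2])-180,o["force"],o["grip_width"])
out=[]
for n in("side","scene"):
    d=camera_model(n); im=camera(n); cv2.imwrite(f"pics/{n}2.png",im)
    u,v=map(int,proj(d,t-np.array([0,0,.06]))); print(n,u,v,"nominal tip px",proj(d,t+np.array([-.0095,-.0004,-.0735])))
    out.append(cv2.resize(im[v-35:v+35,u-40:u+40],None,fx=7,fy=7,interpolation=cv2.INTER_CUBIC))
cv2.imwrite("pics/two.png",cv2.resize(np.hstack(out),None,fx=.7,fy=.7))
w=camera_model("wrist"); cv2.imwrite("pics/w4.png",camera("wrist")); print(proj(w,t+np.array([-.0095,-.0004,-.0735])))
E
```

```text
5.95 [ 0.51330435 -0.16196433  0.16978566] [-3.14159146e+00  3.83491578e-04 -3.10226932e+00] -357.74693916345996 [ 0.44653852  0.73405884 -2.95168374] 0.021801290070965876
side 339 286 nominal tip px (np.float64(335.10516577330213), np.float64(293.2054166129522))
scene 294 181 nominal tip px (np.float64(297.2046827428771), np.float64(183.1523294054411))
(np.float64(316.1580249090929), np.float64(232.11738583419128))
```

View pics/two.png

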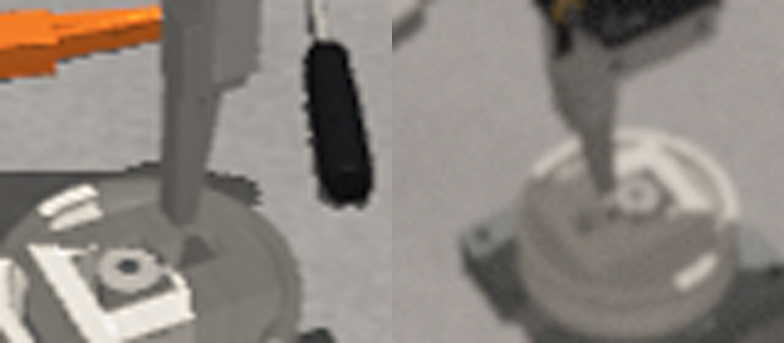

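Left (side camera), the tip is just behind and above the keyway at about (335,295), within 1 px across of the nominal position. Right (scene camera), it is at about (296,186), which also agrees. One close wrist check remains before lowering.

```bash
python3 - <<'E'
from h import *
im=cv2.imread("pics/w4.png"); cv2.imwrite("pics/w4c.png",cv2.resize(im[190:310,236:396],None,fx=5,fy=5,interpolation=cv2.INTER_CUBIC))
w=camera_model("wrist"); C=np.array([.50454,-.1631,.075])
for n,p in dict(C=C,shoe=C+[.0066,.0003,0],flat=C+[-.0068,-.0003,0]).items(): u,v=proj(w,p); print(n,(u-236)*5,(v-190)*5)
u,v=proj(w,get_obs()["ee_pos"]+np.array([-.0095,-.0004,-.0735])); print("tip",(u-236)*5,(v-190)*5)
E
```

```text
C 396.62299257297974 174.72167464764468
shoe 396.9623460233811 221.8051653972188
flat 396.33644128326665 125.58215054067176
tip 399.1963016820759 210.87889225697538
```

View pics/w4c.png

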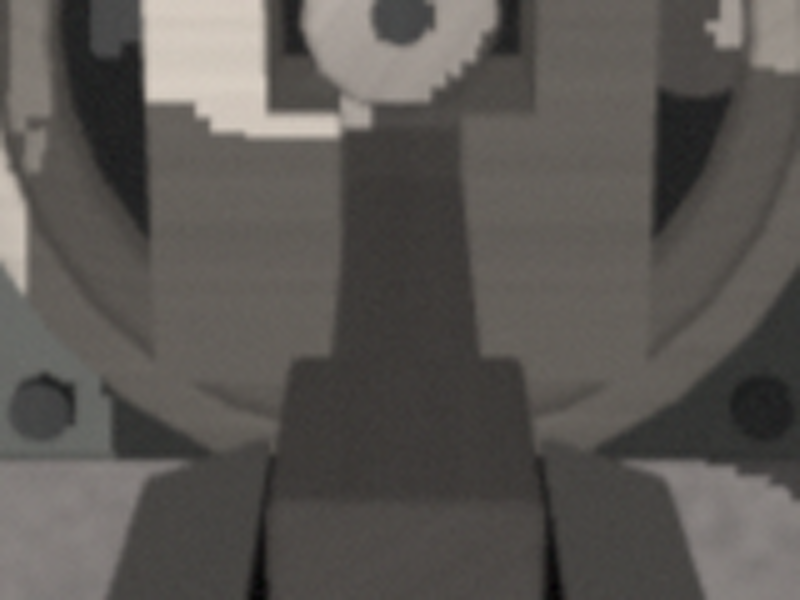

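The wrist crop shows the stem's tip edge at row ~175, exactly where predicted, and the stem centred near column 405. The slot is centred near 401, so the key is about 0.6 mm too far to +y. I'll correct this and lower slowly.

send_rows --targets '[{"x": -0.0015, "y": -0.0035, "z": 0, "spin": 0, "claw": 10}, {"x": 0, "y": 0, "z": 0, "spin": 0, "claw": 10}, {"x": 0, "y": 0, "z": 0, "spin": 0, "claw": 10}, {"x": 0, "y": 0, "z": -0.025, "spin": 0, "claw": 10}, {"x": 0, "y": 0, "z": -0.025, "spin": 0, "claw": 10}, {"x": 0, "y": 0, "z": -0.025, "spin": 0, "claw": 10}, {"x": 0, "y": 0, "z": -0.025, "spin": 0, "claw": 10}, {"x": 0, "y": 0, "z": -0.025, "spin": 0, "claw": 10}, {"x": 0, "y": 0, "z": 0, "spin": 0, "claw": 10}, {"x": 0, "y": 0, "z": 0, "spin": 0, "claw": 10}]'

```text
time_s: 7.1
ee_pos: [0.5127, -0.1637, 0.1444]
eef_rot: [3.142, -0.0, -3.103]
force: [-0.4, 0.5, -2.7]
grip_width: 0.0219
grip_force: 40.0
```

send_rows --targets '[{"x": 0, "y": 0.0025, "z": -0.01, "spin": 0, "claw": 10}, {"x": 0, "y": 0, "z": -0.015, "spin": 0, "claw": 10}, {"x": 0, "y": 0, "z": -0.015, "spin": 0, "claw": 10}, {"x": 0, "y": 0, "z": -0.015, "spin": 0, "claw": 10}, {"x": 0, "y": 0, "z": 0, "spin": 0, "claw": 10}, {"x": 0, "y": 0, "z": 0, "spin": 0, "claw": 10}]'

```text
time_s: 7.7
ee_pos: [0.5127, -0.1632, 0.1334]
eef_rot: [-3.142, -0.0, -3.103]
force: [0.4, 0.2, -2.1]
grip_width: 0.0218
grip_force: 40.0
```

```bash
python3 - <<'E'
from h import *
o=get_obs(); print(o["time_s"],o["ee_pos"],o["force"],o["moment"])
E
```

```text
7.7 [ 0.51268451 -0.16321705  0.13338889] [ 0.3893772   0.21486696 -2.14978747] [ 0.07518528 -0.13218687  0.04536273]
```

send_rows --targets '[{"x": 0, "y": 0, "z": -0.01, "spin": 0, "claw": 10}, {"x": 0, "y": 0, "z": -0.01, "spin": 0, "claw": 10}, {"x": 0, "y": 0, "z": 0, "spin": 0, "claw": 10}, {"x": 0, "y": 0, "z": 0, "spin": 0, "claw": 10}]'

```text
time_s: 8.1
ee_pos: [0.5127, -0.1632, 0.1294]
eef_rot: [3.142, -0.0, -3.103]
force: [0.3, 0.1, -2.9]
grip_width: 0.0218
grip_force: 40.0
```

send_rows --targets '[{"x": 0, "y": 0, "z": -0.01, "spin": 0, "claw": 10}, {"x": 0, "y": 0, "z": 0, "spin": 0, "claw": 10}, {"x": 0, "y": 0, "z": 0, "spin": 0, "claw": 10}]'

```text
time_s: 8.4
ee_pos: [0.5127, -0.1632, 0.1274]
eef_rot: [3.142, -0.0, -3.103]
force: [0.4, 0.4, -2.7]
grip_width: 0.0214
grip_force: 40.0
```

Still free, with the tip at about 54 mm. I'll continue in small steps.

send_rows --targets '[{"x": 0, "y": 0, "z": -0.01, "spin": 0, "claw": 10}, {"x": 0, "y": 0, "z": 0, "spin": 0, "claw": 10}, {"x": 0, "y": 0, "z": 0, "spin": 0, "claw": 10}]'

```text
time_s: 8.7
ee_pos: [0.5126, -0.1632, 0.1254]
eef_rot: [3.142, -0.0, -3.103]
force: [-1.0, 0.8, -2.5]
grip_width: 0.0217
grip_force: 40.0
```

send_rows --targets '[{"x": 0, "y": 0, "z": -0.005, "spin": 0, "claw": 10}, {"x": 0, "y": 0, "z": 0, "spin": 0, "claw": 10}, {"x": 0, "y": 0, "z": 0, "spin": 0, "claw": 10}]'

```text
time_s: 9.0
ee_pos: [0.5126, -0.1632, 0.1244]
eef_rot: [3.142, -0.0, -3.103]
force: [-1.4, -0.4, -3.0]
grip_width: 0.0214
grip_force: 40.0
```

send_rows --targets '[{"x": -0.003, "y": 0, "z": -0.005, "spin": 0, "claw": 10}, {"x": 0, "y": 0, "z": 0, "spin": 0, "claw": 10}, {"x": 0, "y": 0, "z": 0, "spin": 0, "claw": 10}]'

```text
time_s: 9.3
ee_pos: [0.5122, -0.1632, 0.1235]
eef_rot: [-3.142, 0.0, -3.103]
force: [1.0, 0.2, -2.3]
grip_width: 0.0217
grip_force: 40.0
```

send_rows --targets '[{"x": -0.002, "y": 0, "z": -0.005, "spin": 0, "claw": 10}, {"x": 0, "y": 0, "z": 0, "spin": 0, "claw": 10}, {"x": 0, "y": 0, "z": 0, "spin": 0, "claw": 10}]'

```text
time_s: 9.6
ee_pos: [0.5118, -0.1632, 0.1225]
eef_rot: [-3.142, 0.0, -3.103]
force: [1.0, 0.2, -3.8]
grip_width: 0.0223
grip_force: 40.0
```

send_rows --targets '[{"x": 0, "y": 0, "z": -0.005, "spin": 0, "claw": 10}, {"x": 0, "y": 0, "z": 0, "spin": 0, "claw": 10}, {"x": 0, "y": 0, "z": 0, "spin": 0, "claw": 10}]'

```text
time_s: 9.9
ee_pos: [0.5118, -0.1632, 0.1214]
eef_rot: [-3.142, 0.0, -3.103]
force: [2.0, 0.1, -3.2]
grip_width: 0.021
grip_force: 40.0
```

send_rows --targets '[{"x": 0, "y": 0, "z": -0.005, "spin": 0, "claw": 10}, {"x": 0, "y": 0, "z": 0, "spin": 0, "claw": 10}, {"x": 0, "y": 0, "z": 0, "spin": 0, "claw": 10}]'

```text
time_s: 10.2
ee_pos: [0.5118, -0.1632, 0.1205]
eef_rot: [-3.141, 0.0, -3.103]
force: [2.0, -0.6, -1.3]
grip_width: 0.0215
grip_force: 40.0
```

send_rows --targets '[{"x": 0, "y": 0, "z": -0.005, "spin": 0, "claw": 10}, {"x": 0, "y": 0, "z": 0, "spin": 0, "claw": 10}, {"x": 0, "y": 0, "z": 0, "spin": 0, "claw": 10}]'

```text
time_s: 10.5
ee_pos: [0.5118, -0.1633, 0.1197]
eef_rot: [-3.141, 0.0, -3.103]
force: [1.8, 1.1, 2.4]
grip_width: 0.0219
grip_force: 40.0
```

send_rows --targets '[{"x": 0, "y": 0, "z": -0.005, "spin": 0, "claw": 10}, {"x": 0, "y": 0, "z": 0, "spin": 0, "claw": 10}, {"x": 0, "y": 0, "z": 0, "spin": 0, "claw": 10}]'

```text
time_s: 10.8
ee_pos: [0.5119, -0.1633, 0.1187]
eef_rot: [-3.141, 0.001, -3.103]
force: [2.3, 0.3, 5.3]
grip_width: 0.0217
grip_force: 40.0
```

send_rows --targets '[{"x": 0, "y": 0, "z": -0.0025, "spin": 0, "claw": 10}, {"x": 0, "y": 0, "z": 0, "spin": 0, "claw": 10}, {"x": 0, "y": 0, "z": 0, "spin": 0, "claw": 10}]'

```text
time_s: 11.1
ee_pos: [0.5119, -0.1633, 0.1183]
eef_rot: [-3.141, 0.001, -3.103]
force: [2.1, -0.0, 6.3]
grip_width: 0.0218
grip_force: 40.0
```

send_rows --targets '[{"x": 0, "y": 0, "z": -0.005, "spin": 0, "claw": 10}, {"x": 0, "y": 0, "z": 0, "spin": 0, "claw": 10}, {"x": 0, "y": 0, "z": 0, "spin": 0, "claw": 10}]'

```text
time_s: 11.4
ee_pos: [0.5119, -0.1633, 0.1175]
eef_rot: [-3.141, 0.001, -3.103]
force: [1.2, 0.2, 7.0]
grip_width: 0.0216
grip_force: 40.0
```

send_rows --targets '[{"x": 0, "y": 0, "z": 0, "spin": 0, "claw": 23}, {"x": 0, "y": 0, "z": 0, "spin": 0, "claw": 25}, {"x": 0, "y": 0, "z": 0, "spin": 0, "claw": 30}, {"x": 0, "y": 0, "z": 0, "spin": 0, "claw": 40}, {"x": 0, "y": 0, "z": 0, "spin": 0, "claw": 50}, {"x": 0, "y": 0, "z": 0, "spin": 0, "claw": 50}]'

```text
time_s: 12.0
ee_pos: [0.5117, -0.1632, 0.1169]
eef_rot: [3.142, -0.0, -3.103]
force: [-0.3, -0.0, -0.4]
grip_width: 0.0489
grip_force: 0.0
```

```bash
python3 - <<'E'
from h import *
o=get_obs(); t=o["ee_pos"]; print(o["time_s"],t,o["force"],o["grip_width"])
out=[]
for n in("side","scene"):
    d=camera_model(n); im=camera(n); cv2.imwrite(f"pics/{n}3.png",im)
    u,v=map(int,proj(d,t-np.array([0,0,.02])))
    out.append(cv2.resize(im[v-40:v+40,u-40:u+40],None,fx=5,fy=5,interpolation=cv2.INTER_CUBIC))
cv2.imwrite("pics/two3.png",np.hstack(out))
E
```

```text
12.0 [ 0.51166452 -0.16320416  0.11690206] [-0.25702764 -0.02583886 -0.44714549] 0.04892802883559442
```

send_rows --targets '[{"x": 0, "y": 0, "z": 0.05, "spin": 0, "claw": 50}, {"x": 0, "y": 0, "z": 0.1, "spin": 0, "claw": 50}, {"x": 0, "y": 0, "z": 0.07, "spin": 0, "claw": 50}, {"x": -0.03, "y": 0, "z": 0, "spin": 0, "claw": 50}, {"x": 0, "y": 0, "z": 0, "spin": 0, "claw": 10}, {"x": 0, "y": 0, "z": 0, "spin": 0, "claw": 0}, {"x": 0, "y": 0, "z": 0, "spin": 0, "claw": 0}, {"x": 0, "y": 0, "z": 0, "spin": 0, "claw": 0}, {"x": 0, "y": 0, "z": 0, "spin": 0, "claw": 0}, {"x": 0, "y": 0, "z": 0, "spin": 0, "claw": 0}]'

```text
time_s: 13.1
ee_pos: [0.5057, -0.1632, 0.1608]
eef_rot: [3.141, -0.0, -3.103]
force: [0.2, 0.1, -0.7]
grip_width: 0.0053
grip_force: 0.0
```

View pics/two3.png

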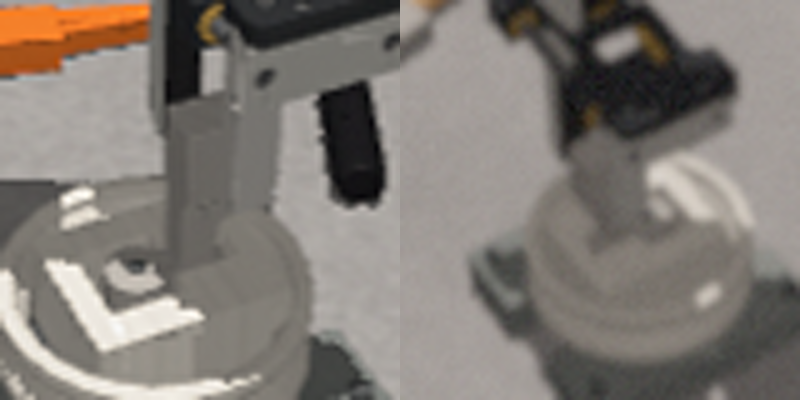

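The key stands upright in the keyway by the arbor at about (190,250) in the left half, and the opened finger stands clear. Now I press it from the top, over the stem.

send_rows --targets '[{"x": 0, "y": 0, "z": -0.03, "spin": 0, "claw": 0}, {"x": 0, "y": 0, "z": -0.025, "spin": 0, "claw": 0}, {"x": 0, "y": 0, "z": -0.01, "spin": 0, "claw": 0}, {"x": 0, "y": 0, "z": 0, "spin": 0, "claw": 0}, {"x": 0, "y": 0, "z": 0, "spin": 0, "claw": 0}]'

```text
time_s: 13.6
ee_pos: [0.5057, -0.1632, 0.148]
eef_rot: [3.142, -0.0, -3.103]
force: [-0.2, 1.1, -0.7]
grip_width: 0.0008
grip_force: 0.0
```

send_rows --targets '[{"x": 0, "y": 0, "z": -0.005, "spin": 0, "claw": 0}, {"x": 0, "y": 0, "z": 0, "spin": 0, "claw": 0}, {"x": 0, "y": 0, "z": 0, "spin": 0, "claw": 0}]'

```text
time_s: 13.9
ee_pos: [0.5057, -0.1632, 0.147]
eef_rot: [-3.142, 0.0, -3.103]
force: [0.5, 0.3, -0.2]
grip_width: 0.0005
grip_force: 0.0
```

send_rows --targets '[{"x": 0, "y": 0, "z": -0.005, "spin": 0, "claw": 0}, {"x": 0, "y": 0, "z": 0, "spin": 0, "claw": 0}, {"x": 0, "y": 0, "z": 0, "spin": 0, "claw": 0}]'

```text
time_s: 14.2
ee_pos: [0.5058, -0.1632, 0.1462]
eef_rot: [-3.141, 0.0, -3.103]
force: [0.1, -0.6, 4.4]
grip_width: 0.0005
grip_force: 1.8
```

Contact is at 0.146 m, as expected.

send_rows --targets '[{"x": 0, "y": 0, "z": -0.005, "spin": 0, "claw": 0}, {"x": 0, "y": 0, "z": 0, "spin": 0, "claw": 0}, {"x": 0, "y": 0, "z": 0, "spin": 0, "claw": 0}]'

```text
time_s: 14.5
ee_pos: [0.506, -0.1634, 0.1458]
eef_rot: [-3.141, 0.001, -3.103]
force: [-2.0, 0.2, 9.5]
grip_width: 0.0006
grip_force: 4.3
```

send_rows --targets '[{"x": 0, "y": 0, "z": -0.0025, "spin": 0, "claw": 0}, {"x": 0, "y": 0, "z": 0, "spin": 0, "claw": 0}, {"x": 0, "y": 0, "z": 0, "spin": 0, "claw": 0}]'

```text
time_s: 14.8
ee_pos: [0.5061, -0.1635, 0.1455]
eef_rot: [-3.141, 0.002, -3.103]
force: [-2.0, -0.1, 10.3]
grip_width: 0.0003
grip_force: 5.5
```

send_rows --targets '[{"x": 0, "y": 0, "z": -0.004, "spin": 0, "claw": 0}, {"x": 0, "y": 0, "z": 0, "spin": 0, "claw": 0}, {"x": 0, "y": 0, "z": 0, "spin": 0, "claw": 0}]'

```text
time_s: 15.1
ee_pos: [0.5061, -0.1635, 0.1449]
eef_rot: [-3.141, 0.002, -3.103]
force: [-1.8, -0.0, 12.8]
grip_width: 0.0006
grip_force: 6.3
```

send_rows --targets '[{"x": 0, "y": 0, "z": -0.002, "spin": 0, "claw": 0}, {"x": 0, "y": 0, "z": 0, "spin": 0, "claw": 0}, {"x": 0, "y": 0, "z": 0, "spin": 0, "claw": 0}]'

```text
time_s: 15.4
ee_pos: [0.5062, -0.1636, 0.1447]
eef_rot: [-3.14, 0.002, -3.103]
force: [-3.7, -0.5, 14.3]
grip_width: 0.0007
grip_force: 7.1
```

send_rows --targets '[{"x": 0, "y": 0, "z": -0.0015, "spin": 0, "claw": 0}, {"x": 0, "y": 0, "z": 0, "spin": 0, "claw": 0}, {"x": 0, "y": 0, "z": 0, "spin": 0, "claw": 0}, {"x": 0, "y": 0, "z": 0, "spin": 0, "claw": 0}]'

```text
time_s: 15.8
ee_pos: [0.5062, -0.1636, 0.1445]
eef_rot: [-3.14, 0.002, -3.103]
force: [-3.6, -0.3, 15.9]
grip_width: 0.0006
grip_force: 7.6
```

send_rows --targets '[{"x": 0, "y": 0, "z": 0, "spin": 0, "claw": 0}]'

```text
time_s: 15.9
ee_pos: [0.5062, -0.1636, 0.1445]
eef_rot: [-3.14, 0.002, -3.103]
force: [-4.0, 0.1, 14.9]
grip_width: 0.0003
grip_force: 7.6
```

About 15.4 N holds. I'll lift off and check.

send_rows --targets '[{"x": 0, "y": 0, "z": 0.01, "spin": 0, "claw": 0}, {"x": 0, "y": 0, "z": 0.05, "spin": 0, "claw": 0}, {"x": 0, "y": 0, "z": 0.15, "spin": 0, "claw": 0}, {"x": 0, "y": 0, "z": 0.15, "spin": 0, "claw": 0}, {"x": 0, "y": 0, "z": 0, "spin": 0, "claw": 0}, {"x": 0, "y": 0, "z": 0, "spin": 0, "claw": 0}, {"x": 0, "y": 0, "z": 0, "spin": 0, "claw": 0}]'

```text
time_s: 16.6
ee_pos: [0.5053, -0.163, 0.214]
eef_rot: [3.141, -0.002, -3.103]
force: [0.1, 0.5, 0.0]
grip_width: 0.0004
grip_force: 0.0
```

```bash
python3 - <<'E'
from h import *
o=get_obs(); print(o["time_s"],o["ee_pos"],o["force"])
for n in("side","scene"):
    a=camera(n); b=cv2.imread(f"pics/{n}0.png"); cv2.imwrite(f"pics/{n}4.png",a); d=camera_model(n)
    k=((cv2.absdiff(a,b).max(2))>40).astype(np.uint8)
    k=cv2.morphologyEx(k,cv2.MORPH_OPEN,np.ones((2,2),np.uint8))
    N,l,s,c=cv2.connectedComponentsWithStats(k)
    print(n,[s[i].tolist() for i in range(1,N) if s[i,4]>25])
    for dx in(-.014,.014): print("head top edge x",dx,proj(d,(.512+dx,-.163,.1445)),"bottom",proj(d,(.512+dx,-.163,.1085)))
E
```

```text
16.6 [ 0.50529729 -0.16302146  0.21396729] [0.05249664 0.50046103 0.0138835 ]
side [[191, 0, 74, 32, 475], [127, 4, 83, 38, 987], [268, 23, 14, 11, 84], [293, 39, 6, 11, 58], [302, 43, 48, 18, 325], [0, 45, 24, 157, 2322], [273, 47, 49, 26, 256], [98, 49, 57, 22, 401], [326, 65, 31, 16, 315], [143, 73, 201, 76, 3585], [80, 77, 43, 180, 4755], [351, 79, 25, 40, 462], [327, 82, 29, 13, 94], [280, 141, 30, 68, 815], [323, 140, 40, 26, 404], [366, 140, 8, 8, 50], [301, 142, 22, 20, 246], [352, 153, 21, 12, 127], [310, 165, 77, 83, 2291], [355, 182, 11, 3, 26], [286, 205, 11, 12, 119], [86, 239, 91, 29, 619], [135, 244, 227, 84, 9342], [0, 268, 26, 19, 165], [115, 288, 8, 16, 73], [117, 314, 18, 10, 127], [361, 320, 7, 8, 42], [94, 347, 18, 21, 151], [16, 369, 12, 8, 57]]
head top edge x -0.014 (np.float64(333.1233595750304), np.float64(275.1266345761722)) bottom (np.float64(332.68423611011787), np.float64(289.4537672455076))
head top edge x 0.014 (np.float64(346.4425480119485), np.float64(271.60659706264545)) bottom (np.float64(345.6947080308333), np.float64(285.86654214448015))
scene [[263, 0, 242, 199, 21509], [525, 0, 50, 40, 1069], [532, 7, 72, 190, 4043], [447, 79, 22, 47, 322], [475, 101, 23, 14, 83], [291, 173, 10, 5, 34], [507, 183, 20, 18, 203], [443, 189, 12, 8, 67], [296, 191, 22, 11, 121], [280, 193, 8, 11, 33], [320, 193, 5, 7, 26], [291, 194, 156, 55, 3314], [297, 203, 18, 6, 65], [324, 202, 13, 8, 61], [470, 203, 75, 85, 1458], [467, 209, 13, 16, 65], [286, 214, 22, 12, 132], [284, 239, 157, 61, 4440], [443, 254, 23, 24, 303], [353, 281, 15, 18, 188]]
head top edge x -0.014 (np.float64(298.3726573494741), np.float64(169.9570661053868)) bottom (np.float64(298.8000131061747), np.float64(179.1511891744168))
head top edge x 0.014 (np.float64(289.15036240378123), np.float64(173.95319433455478)) bottom (np.float64(289.7690447237896), np.float64(183.11719001835718))
```

```bash
python3 -c "
from station import *
print(hand_in())"
```

```text
the job is handed in; nothing more can be done
None
```

The gib key is wedged upright in the keyway, pressed down with about 15.4 N, the arm is clear of it, and the job is handed in at about 17 s; no verdict came back, and I could not measure the key-to-hub contact force or tilt directly.

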